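Clamp a block in the marking jig with the click wrench

ROBOT

A 6-joint arm with a two-finger parallel gripper is mounted at the origin on a cart in front of the work surface, level with it; the furniture and walls round the work are solid. World frame = base frame: x ahead of the robot, y to its left, z up, the work surface at z = 0. Lengths are in m, angles in rad, forces in N, time in s.
With the tool pointing down it reaches from about 0.35 to 0.875 m from the base axis. Payload 4.2 kg.
Tool frame: the origin (TCP) lies midway between the tips of the shut fingers; the grasp point (between the pads) lies 19 mm behind it; z points along the fingers, y is the direction in which the jaws open and shut (so a half turn about z gives the same grasp; the last joint's range is limited). The gripper opens to 87 mm and grips with 3 to 60 N. Pads are 19 mm wide; open, the fingers measure 117 mm over their backs; the gripper's body (75 mm by 190 mm) begins 51 mm behind the grasp point.
Start: joints at [-0.899, 0.385, 0.008, 0, -1.194, -0.259], TCP at [0.251, -0.572, 0.19] pointing down, gripper open.
Joint ranges: [-3.14, 3.14], [-1.21, 2.06], [-1.07, 1.41], [-3.16, 2.05], [-2.99, -0.16], [-3.1, 3.1]. Speed limits (rad/s): [2.79, 2.79, 3.14, 3.14, 3.14, 3.14].

INTERFACE

Orientations are given as a unit quaternion [x, y, z, w].
In Python, from station import manip gives the robot as it stands.
- The arm moves only by the shell command python3 -m crank 'ROWS'. ROWS is text: rows parted by semicolons, each of 5 numbers parted by spaces: the closure, from 0 (fully open) to 1 (shut), then the shift along the tool's x, y, z in mm, then the turn about the tool's z in degrees. A call has 1 to 8 rows; each row is the pose to reach, as a shift and turn from the pose measured when the call began, along the tool's axes at that moment; what a row does not reach only later rows make up. A row lasts 1/8 s, in which the tool goes at most 62.5 mm and 10.7 degrees, less where a joint would pass 70% of its speed; a pose out of reach is approached as far as the arm can. A call with a gripper value outside its range is refused whole. The fingers move at their own pace and stop on an object; the grip force is fixed at half the most. Time passes only in rows, so rows that repeat a pose let the fingers close. It gives the time, the measured TCP pose, the force and the opening at its end, in the units of the state.
- manip.sense(): the state, without advancing time (a new reading comes with each control period).
- manip.snapshot(name): name is "scene" or "top"; returns a dict with "color" (480x640x3 uint8, red, green, blue), "z_map" (480x640 float32, m along the optical axis (not along the pixel's ray), 0 where there is no reading), "mtx" (3x3 intrinsics, pixels), "eye" and "attitude" of the camera in the world. Camera axes: x right, y up, looking along -z (the intrinsics and any distortion apply to the point x, -y, -z); pixel columns grow to the right and rows downward; lengths in m; the calibration is good to about 2 mm. A picture is of the moment at which its call begins.
- manip.job_done(): hands the job in, once; it reports no verdict.
The state is a dict: "time_s": time; "qpos": joint angles; "joint_vel": joint speeds; "joint_torque": joint torques, N m; "ee_pos": TCP position; "eef_rot": TCP orientation; "contact_force": force on the tool from outside, world axes, zero at the start; "moment": the same for the moment, N m; "gripper_width": opening from 0.0 (shut) to 1.0 (fully open).
Only numpy, scipy, OpenCV 4.12 (cv2) and the standard library are available. Lean on these libraries where they do the work, as an engineer would, in place of code of your own. Each camera call takes 0.05 s, during which the arm holds its last target.

TASK

Get the block ready for marking: with the wooden push stick, feed the aluminium block that waits in the jig's channel under the bridge until it sits fully home against the end stop, and lay the stick back on the bench, clear of the jig. Tighten the clamp by swinging the wrench handle clockwise (seen from above) until it gives with its click; stop there, do not pull it on to its end, and let go of it. Leave the other things on the bench where they are.

Things in the scene. Friction and masses are not known exactly. Their poses are not given: they have to be found in the camera images.
- marking_jig: Aluminium marking jig bolted to the bench; place and yaw differ each time. Origin on the bench, on the channel's centre line; y runs along the channel from the end stop (-y) to the open mouth (+y), z up. Foot flange 130 (x) x 172 (y = -92 to +80) x 10 mm, on it an 80 mm wide bed; the bed's top is the channel floor, z = 24 mm.
- channel_mouth (a point): Middle of the channel floor at its open end: y = +77 mm, z = 24 mm in the jig's frame. The channel is 32.4 mm wide; from here to the bridge (y = -12 mm) it is open on top, between two guide rails 10 mm thick and 14 mm high.
- end_stop (a point): Middle of the end stop's face at the channel floor: y = -74 mm, z = 24 mm in the jig's frame. A block fully home has its centre at y = -49 mm and its rear face at y = -24 mm, under the bridge, too deep for fingers.
- bridge_top (a point): Middle of the top of the clamp bridge, z = 74 mm. The bridge is 68 mm wide (x), spans y = -54 to -12 mm of the channel on a column at each side; its underside is at z = 58 mm, 34 mm above the channel floor.
- work_block: Plain aluminium block, 30 (x) x 50 (y, lengthwise) x 20 mm high, about 80 g, a small hole in its top. Origin at the centre of its underside. It starts in the open part of the channel, lengthwise, its centre at y = +25 to +50 mm of the jig, with about 1 mm of play to each rail; it slides with about 1 N or less.
- push_stick: Loose wooden push stick, about 60 g, on the bench left of the jig. Shaft 14 mm wide and high along its own -y, square end 150 mm from the origin; at the rear a raised grip 20 mm wide (x), 56 mm long (y = -28 to +28), 44 mm high, rounded on top. Origin at the centre of the grip's underside (z = 0 lying flat); z up.
- clamp_pad: Round steel clamp pad, 16 mm across, under the bridge on the end of the clamp spindle, at y = -33 mm of the jig. Origin at the centre of its underside. It comes down about 4 mm per radian of wrench turn; before tightening it clears the block's top by 1.4 to 3.5 mm; tightened it presses on the block.
- spindle_top (a point): Point on the clamp spindle's vertical axis (x = 0, y = -33, z = 90.5 mm of the jig), at the height of the wrench handle's centre line. The wrench's ring head sits on the spindle's hexagon and stays there. Clockwise from above tightens, with light running friction (about 2 N at the grip) for 30 to 60 degrees.
- handle_grip (a point): Centre of the wrench's black grip, 142 mm from the spindle axis, 90 mm above the bench: a level cylinder 25 mm thick, 83 mm long, pointing straight away from the spindle; a 15 mm tube joins it to the head. It starts pointing between straight ahead and straight right, seen from the robot. The angle at which the clamp comes tight differs each time and cannot be seen, only felt.
- torque_handle (a joint): Wrench's breakaway joint, rad, about a pivot 30 mm from the spindle: 0 until, with the clamp tight, the push at the grip's middle reaches 12 N; then it clicks: the handle gives, resistance falls (about 8 N at 0.1 rad). Clicked from 0.05 rad (6 mm at the grip); over 0.2 rad (22 mm) it nears its end stop and overtightens: a fault. Let go, it springs back to 0.
- stick_tip (a point): Centre of the push stick's square front end, 7 mm above its underside.
- loupe: Bystander: black folding loupe, 34 mm across, 31 mm high, behind the jig. Origin under its centre.
- cube_block: Bystander: aluminium cube, 30 mm, right of the jig. Origin under its centre.
- small_block: Bystander: aluminium block 22 x 45 x 18 mm, right of the cube. Origin under its centre.
- hex_key: Bystander: dark L-shaped hex key, 45 x 115 x 8 mm, on the bench right of the jig, on the robot's side. Origin under its centre.

How it is judged:
By the outcome, as a careful person would: the job done as asked, in the order asked, and still so for the second after the job is handed in, with the robot touching nothing.
It also fails if it takes over 64 s, if anything falls off the work surface, if the arm or the gripper's body presses on something with over 40 N, if the wrist force passes 120 N, or if a joint passes its speed limit or range.

## Working session

There is one attempt and no reset: what is moved stays moved. The work goes in short steps, Python scripts to look and compute and a shell command to move; the robot and the scene stay as the last step left them, time stands still between calls to the robot, and variables do not carry over. Pictures are saved under pics/ and viewed, and the job is handed in when it is done.

```bash
ls; mkdir -p pics
cat > h.py <<'E'
import numpy as np, cv2
from station import manip
def snap(n,f):
    s=manip.snapshot(n); cv2.imwrite(f,s["color"][:,:,::-1]); np.savez(f+".npz",**{k:np.asarray(v) for k,v in s.items()}); return s
E
python3 - <<'E'
from h import *
for n in("scene","top"):
    s=snap(n,f"pics/{n}0.png"); print(n,s["mtx"],s["eye"],s["attitude"],[k for k in s])
print(manip.sense())
E
```

```text
pics
scene [[548.06347822   0.         328.54633082]
 [  0.         548.06347822 248.06466615]
 [  0.           0.           1.        ]] [-0.19076373 -0.76110828  1.18756494] [ 0.35250907 -0.13571717 -0.35658687  0.85449635] ['color', 'z_map', 'mtx', 'eye', 'attitude']
top [[598.90797028   0.         318.42058285]
 [  0.         598.90797028 251.32095897]
 [  0.           0.           1.        ]] [0.34971241 0.00872386 1.48968067] [-0.05811901  0.04917831  0.7125426  -0.697486  ] ['color', 'z_map', 'mtx', 'eye', 'attitude']
{'time_s': 0.1, 'qpos': array([-8.99388041e-01,  3.85448613e-01,  6.78029875e-03, -4.33852728e-04,
       -1.19399891e+00, -2.58577754e-01]), 'joint_vel': array([-0.00021044, -0.00168556,  0.00297532,  0.00116229,  0.00115048,
       -0.00122101]), 'joint_torque': array([ 1.36225517e-04, -3.91689456e+01,  1.87935841e+01,  4.23193395e+00,
        1.34862482e-02, -6.06887238e-05]), 'ee_pos': array([ 0.25051455, -0.57194796,  0.18899493]), 'eef_rot': array([-2.04874185e-01,  9.78787849e-01,  9.26541965e-04, -2.39244923e-04]), 'contact_force': array([-0.29232967, -0.11471627,  0.38119581]), 'moment': array([ 0.02629259, -0.03396163,  0.01213296]), 'gripper_width': 0.9987661173713143}
```

View pics/scene0.png

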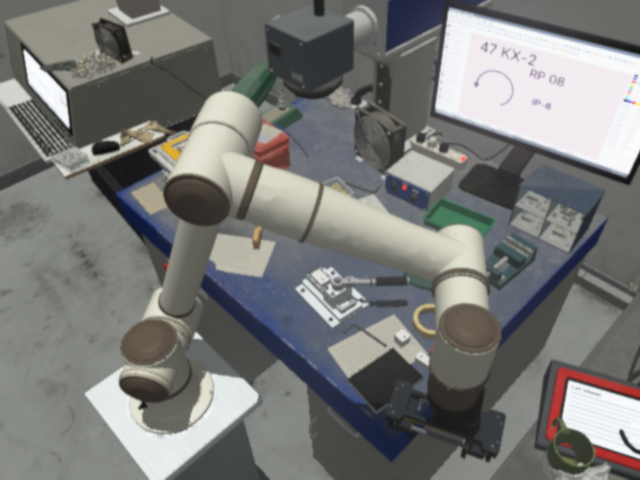

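View pics/top0.png

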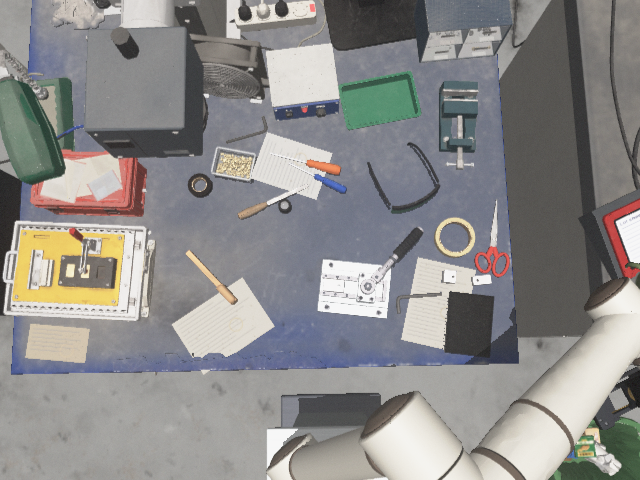

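The top view shows the jig at about (353,288), the wrench grip at (408,243) and the stick at (212,277). The bystanders are to the right. I'll zoom in next.

Run:
```python
import cv2
a=cv2.imread('pics/top0.png')
cv2.imwrite('pics/z1.png',cv2.resize(a[215:335,300:440],None,fx=5,fy=5,interpolation=cv2.INTER_CUBIC))
cv2.imwrite('pics/z2.png',cv2.resize(a[235:335,160:280],None,fx=5,fy=5,interpolation=cv2.INTER_CUBIC))
```

```text
(no output)
```

View pics/z1.png

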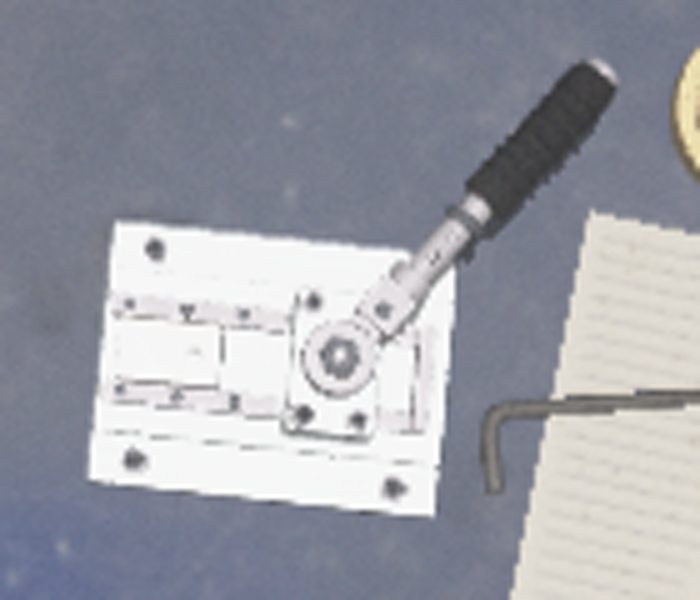

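View pics/z2.png

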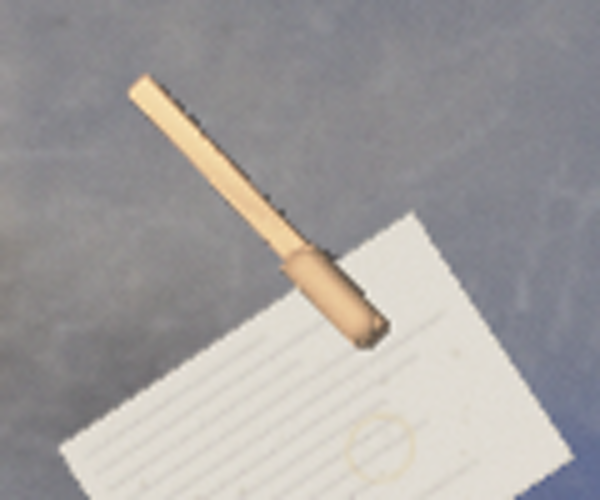

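```bash
cat >> h.py <<'E'
from scipy.spatial.transform import Rotation as R
def ray(s,uv,z):
    uv=np.atleast_2d(np.asarray(uv,float)); K=s["mtx"]
    d=np.c_[(uv[:,0]-K[0,2])/K[0,0],-(uv[:,1]-K[1,2])/K[1,1],-np.ones(len(uv))]
    d=R.from_quat(s["attitude"]).apply(d); e=np.asarray(s["eye"])
    return e+d*((z-e[2])/d[:,2])[:,None]
def fit(p): 
    l=cv2.fitLine(np.float32(p),cv2.DIST_HUBER,0,.01,.01).ravel(); return l[2:],l[:2]
def toolax():
    st=manip.sense(); return np.array(st["ee_pos"]),R.from_quat(st["eef_rot"])
def delta(tx,ty,tz,psi_deg):
    "shift in tool axes mm, turn deg to reach TCP target with tool x at world angle psi"
    p,r=toolax(); d=r.inv().apply(np.array([tx,ty,tz])-p)*1e3
    x=r.as_matrix()[:,0]; now=np.degrees(np.arctan2(x[1],x[0]))
    st=manip.sense()
    print("shift",d.round(1),"turn(tool z)",round((now-psi_deg+180)%360-180,1),"psi now",now.round(1),"q",np.round(st["qpos"],2),"tcp",p.round(4),"t",st["time_s"])
E
python3 - <<'E'
from h import *
s=dict(np.load("pics/top0.png.npz"))
c=s["color"]; g=cv2.cvtColor(c,cv2.COLOR_RGB2GRAY); hsv=cv2.cvtColor(c,cv2.COLOR_RGB2HSV)
def p(uv,z): return ray(s,uv,z)[:,:2]
gi=g.astype(float)
def edge(samples,d):  # threshold crossing along direction d from inside
    out=[]
    for q in samples:
        t=np.arange(-6,6,.1); pts=np.array(q)+t[:,None]*np.array(d)
        v=cv2.remap(g,np.float32(pts[:,:1]),np.float32(pts[:,1:]),cv2.INTER_LINEAR).ravel().astype(float)
        i=np.argmin(np.gradient(cv2.GaussianBlur(v[:,None],(1,9),0).ravel())); out.append(pts[i])
    return np.array(out)
Z=lambda x,y:(300+x/5,215+y/5)
L=edge([Z(115-25*k,220+262*k) for k in np.linspace(.1,.9,15)],(-1,-.1))
B=edge([Z(90+345*k,482+35*k) for k in np.linspace(.1,.9,20)],(-.1,1))
Rr=edge([Z(455-20*k,255+262*k) for k in np.linspace(.3,.9,12)],(1,.1))
T=edge([Z(115+340*k,220+35*k) for k in np.linspace(.05,.7,15)],(.1,-1))
lines={n:fit(p(e,.010)) for n,e in dict(L=L,B=B,R=Rr,T=T).items()}
for n,(c0,d) in lines.items():print(n,c0,np.degrees(np.arctan2(d[1],d[0])))
def X(a,b):
    (c1,d1),(c2,d2)=lines[a],lines[b]; t=np.linalg.solve(np.c_[d1,-d2],c2-c1); return c1+t[0]*d1
C={k:X(*k) for k in("LB","RB","LT","RT")}; print(C)
print("len",np.linalg.norm(C["LB"]-C["RB"]),np.linalg.norm(C["LT"]-C["RT"]),np.linalg.norm(C["LB"]-C["LT"]))
mid=lambda a,b:(C[a]+C[b])/2
m,e=mid("LB","LT"),mid("RB","RT"); u=(m-e)/np.linalg.norm(m-e)
o=(m+e)/2+u*.006; yd=np.degrees(np.arctan2(u[1],u[0])); sp=o-.033*u
print("jig o",o,"y dir",yd,"spindle",sp, "spindle px check",p(Z(340,355),.095))
# grip
m=((g<75)).astype(np.uint8); m[:215]=0;m[275:]=0;m[:,:385]=0;m[:,428:]=0
n,lb,st,ce=cv2.connectedComponentsWithStats(m); i=1+np.argmax(st[1:,4]); ys,xs=np.where(lb==i)
pp=p(np.c_[xs,ys],.092); print("grip n",len(xs)); c0,d=fit(pp); print("grip",c0,pp.mean(0),np.degrees(np.arctan2(*d[::-1])), "from spindle",np.degrees(np.arctan2(*(pp.mean(0)-sp)[::-1])),np.linalg.norm(pp.mean(0)-sp))
# stick
m=((hsv[...,1]>60)&(hsv[...,0]<25)&(hsv[...,2]>90)).astype(np.uint8); m[:245]=0;m[310:]=0;m[:,:180]=0;m[:,242:]=0
n,lb,st,ce=cv2.connectedComponentsWithStats(m); i=1+np.argmax(st[1:,4]); ys,xs=np.where(lb==i); print("stick",st[i])
pt=np.c_[xs,ys]; sh=pt[(ys<280)]; a=p(sh,.014); c0,d=fit(a); d=d*np.sign(d[0]); pr=(a-c0)@d
tip=c0+d*pr.max(); print("tip",tip,"dir",np.degrees(np.arctan2(*d[::-1])),"origin",tip-.15*d)
gr=p(pt[ys>288],.040); print("grip mean",gr.mean(0)); b=(gr-c0)@d; print("grip back along",b.min()-pr.max(), "lat",((gr-c0)@np.array([-d[1],d[0]])).mean())
# depth checks
P=lambda u,v:s["z_map"][v,u]
for u,v in((215,280),(228,290),(231,294),(408,243),(368,286),(330,286),(300,250)):
    z=P(u,v);print((u,v), (np.array(s["eye"])+(ray(s,(u,v),0)[0]-s["eye"])*z/ (-(R.from_quat(s["attitude"]).inv().apply(ray(s,(u,v),0)[0]-s["eye"]))[2])).round(4))
E
```

```text
L [0.4873134  0.02439913] -7.1089787
B [ 0.4186915  -0.04621629] 82.75946
R [ 0.4576409  -0.14475435] -7.5114346
T [ 0.55067384 -0.03750142] 83.00856
{'LB': array([0.42859346, 0.03172243], dtype=float32), 'RB': array([ 0.4070204 , -0.13807976], dtype=float32), 'LT': array([0.5571961 , 0.01568366], dtype=float32), 'RT': array([ 0.53625  , -0.1551194], dtype=float32)}
len 0.17116712 0.17208262 0.12959892
jig o [ 0.48300824 -0.05549448] y dir 82.88434 spindle [ 0.47892043 -0.08824033] spindle px check [[ 0.47896985 -0.08973929]]
grip n 350
grip [ 0.580108   -0.18802644] [ 0.58010802 -0.18802644] -42.928307 from spindle -44.600458547747905 0.14211331892549936
stick [186 250  51  54 464]
tip [0.58272129 0.35504303] dir 44.70839 origin [0.47611683 0.2495182 ]
grip mean [0.46837436 0.24708252]
grip back along -0.1811814147702332 lat 0.0037157921216653535
(215, 280) [0.5101 0.284  0.009 ]
(228, 290) [0.4826 0.2482 0.0297]
(231, 294) [0.4716 0.2388 0.0422]
(408, 243) [ 0.5777 -0.1865  0.0997]
(368, 286) [ 0.4786 -0.0895  0.0986]
(330, 286) [ 0.4858 -0.0015  0.0424]
(300, 250) [0.5821 0.0715 0.0015]
```

Run:
```python
from h import *
s=dict(np.load("pics/top0.png.npz")); c=s["color"]
hsv=cv2.cvtColor(c,cv2.COLOR_RGB2HSV)
tip0=np.array([.5827,.3550]); d=np.array([np.cos(np.radians(43.5)),np.sin(np.radians(43.5))]); n=np.array([-d[1],d[0]])
# rectify at z=14mm: rows lateral
def warp(z,f):
    A=np.arange(-.19,.011,.0005); Bl=np.arange(-.03,.0301,.0005)
    W=tip0+A[None,:,None]*d+Bl[:,None,None]*n
    W=np.concatenate([W,np.full(W.shape[:2]+(1,),z)],2)
    q=R.from_quat(s["attitude"]).inv().apply((W-s["eye"]).reshape(-1,3)); K=s["mtx"]
    u=K[0,2]+K[0,0]*q[:,0]/-q[:,2]; v=K[1,2]-K[1,1]*q[:,1]/-q[:,2]
    im=cv2.remap(c,np.float32(u.reshape(W.shape[:2])),np.float32(v.reshape(W.shape[:2])),cv2.INTER_CUBIC)
    cv2.imwrite(f,cv2.resize(im[:,:,::-1],None,fx=1.9,fy=1.9)); return im,A,Bl
im,A,Bl=warp(.014,"pics/w14.png")
h=cv2.cvtColor(im,cv2.COLOR_RGB2HSV)
for a in np.arange(-.11,-.002,.012):
    j=np.argmin(abs(A-a)); m=(h[:,j,1]>70); b=Bl[m]; print(round(a,3),(b.min()*1e3).round(1),(b.max()*1e3).round(1))
m=(h[:,:,1]>70)[60]; print("tip a",A[m].max())
im,A,Bl=warp(.040,"pics/w40.png"); h=cv2.cvtColor(im,cv2.COLOR_RGB2HSV)
for a in np.arange(-.175,-.12,.01):
    j=np.argmin(abs(A-a)); m=(h[:,j,1]>70); b=Bl[m]; print(round(a,3),(b.min()*1e3).round(1),(b.max()*1e3).round(1))
```

```text
-0.11 -6.5 6.5
-0.098 -7.0 6.0
-0.086 -6.5 6.0
-0.074 -7.5 6.0
-0.062 -7.5 6.0
-0.05 -7.5 5.5
-0.038 -7.5 5.5
-0.026 -8.0 5.5
-0.014 -8.5 5.0
tip a -0.0004999999999998339
-0.175 -9.0 9.0
-0.165 -9.0 9.0
-0.155 -9.5 9.0
-0.145 -9.5 9.0
-0.135 -10.0 9.0
-0.125 -9.0 8.5
```

View pics/w14.png

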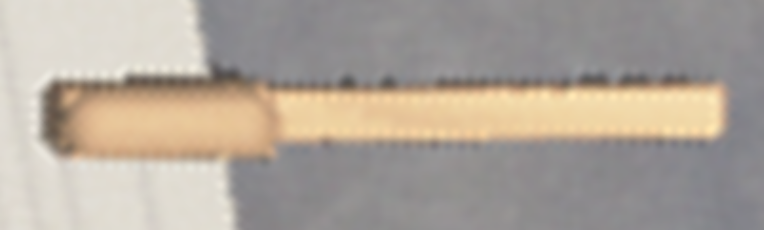

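The rectified view shows the stick clearly, with its tip at right and its grip at left. Its direction is about 42.5° and its origin about (0.4735, 0.2515). Next I'll work out the approach.

Run:
```python
from h import *
delta(.4735,.2515,.15,42.5); delta(.45,-.15,.2,-70)
```

```text
shift [-534.5  664.8   40.2] turn(tool z) 161.1 psi now -156.4 q [-0.9   0.39  0.01 -0.   -1.19 -0.26] tcp [ 0.2505 -0.5719  0.189 ] t 0.1
shift [-352.   306.5  -10.5] turn(tool z) -86.4 psi now -156.4 q [-0.9   0.39  0.01 -0.   -1.19 -0.26] tcp [ 0.2505 -0.5719  0.189 ] t 0.1
```

```bash
python3 -m crank '0 -44 38 -1 -10; 0 -88 76 -2 -20; 0 -132 115 -4 -30; 0 -176 153 -5 -40; 0 -220 191 -6 -50; 0 -264 229 -8 -60; 0 -308 268 -10 -70; 0 -352 306 -10 -80'
python3 - <<'E'
from h import *
delta(.4735,.2515,.15,42.5); delta(.46,.08,.18,5)
E
```

```text
time_s: 1.1
ee_pos: [0.4506, -0.1486, 0.1996]
eef_rot: [0.788, -0.616, -0.001, -0.001]
contact_force: [0.5, -0.3, -0.0]
gripper_width: 1.0
shift [-382.6 -118.9   50.3] turn(tool z) -118.5 psi now -76.0 q [ 0.02  0.12 -0.33 -0.   -1.12  0.22] tcp [ 0.4506 -0.1486  0.1996] t 1.1
shift [-219.5  -64.4   20. ] turn(tool z) -81.0 psi now -76.0 q [ 0.02  0.12 -0.33 -0.   -1.12  0.22] tcp [ 0.4506 -0.1486  0.1996] t 1.1
```

```bash
python3 -m crank '0 -48 -15 6 -10; 0 -96 -30 12 -20; 0 -144 -45 18 -30; 0 -192 -60 24 -40; 0 -240 -75 30 -50; 0 -288 -90 36 -60; 0 -336 -105 43 -70; 0 -382 -119 50 -80'
python3 - <<'E'
from h import *
delta(.4735,.2515,.07,42.5)
E
```

```text
time_s: 2.1
ee_pos: [0.4734, 0.2525, 0.1498]
eef_rot: [0.999, 0.038, -0.001, -0.001]
contact_force: [0.8, -0.5, -0.1]
gripper_width: 1.0
shift [ 0.1  1.2 79.8] turn(tool z) -38.2 psi now 4.3 q [ 0.79  0.27 -0.27 -0.   -1.03  0.86] tcp [0.4734 0.2525 0.1498] t 2.1
```

```bash
python3 -m crank '0 0 1 20 -10; 0 0 1 40 -20; 0 0 1 60 -30; 0 0 1 80 -38.2; 0 0 1 80 -38.2'
python3 - <<'E'
from h import *
delta(.4735,.2515,.006,42.5)
s=snap("top","pics/top1.png"); cv2.imwrite("pics/z3.png",cv2.resize(s["color"][220:340,140:300,::-1],None,fx=5,fy=5,interpolation=cv2.INTER_CUBIC))
E
```

```text
time_s: 2.72
ee_pos: [0.4721, 0.2506, 0.0681]
eef_rot: [0.932, 0.362, -0.002, -0.0]
contact_force: [0.1, 0.6, 0.5]
gripper_width: 0.999
shift [ 1.9  0.4 62.1] turn(tool z) -0.1 psi now 42.4 q [ 0.79  0.36 -0.37 -0.   -0.84  1.52] tcp [0.4721 0.2506 0.0681] t 2.725
```

View pics/z3.png

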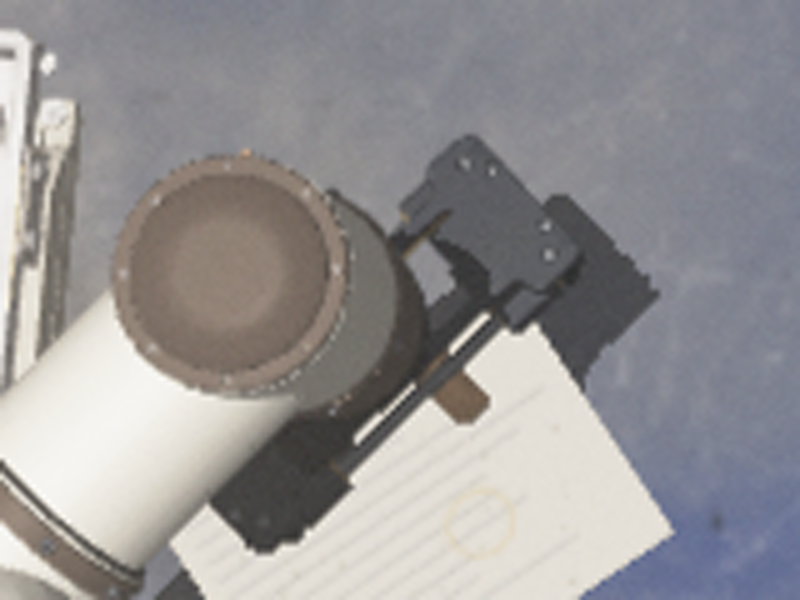

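The gripper straddles the grip squarely, with the grip's rear end visible at about (465,398). I'll go down and close on it.

```bash
python3 -m crank '0 1 0 20 0; 0 2 0 40 0; 0 2 0 55 0; 0 2 0 61 0; 0 2 0 61 0; 1 2 0 61 0; 1 2 0 61 0; 1 2 0 61 0'; python3 -m crank '1 0 0 0 0; 1 0 0 0 0'; python3 -m crank '1 0 0 0 0; 1 0 0 0 0'
```

```text
time_s: 3.78
ee_pos: [0.4746, 0.2528, 0.0087]
eef_rot: [0.932, 0.362, -0.001, -0.001]
contact_force: [0.3, -0.7, 0.5]
gripper_width: 0.745
time_s: 4.03
ee_pos: [0.4746, 0.2528, 0.0088]
eef_rot: [0.932, 0.362, -0.001, -0.001]
contact_force: [-0.7, -0.1, 0.9]
gripper_width: 0.519
time_s: 4.28
ee_pos: [0.4746, 0.2528, 0.0087]
eef_rot: [0.932, 0.362, -0.001, -0.001]
contact_force: [-0.0, 0.2, -0.4]
gripper_width: 0.283
```

```bash
python3 -m crank '1 0 0 0 0; 1 0 0 0 0; 1 0 0 0 0'; python3 -m crank '1 0 0 -10 0; 1 0 0 -25 0; 1 0 0 -50 0; 1 0 0 -75 0; 1 0 0 -75 0'
python3 - <<'E'
from h import *
u=np.array([np.cos(np.radians(82.88)),np.sin(np.radians(82.88))]); o=np.array([.4830,-.0555])
for y in (.30,.26): print(y,o+u*y)
delta(*(o+u*.30),.085,82.88-180)
s=snap("scene","pics/scene1.png")
E
```

```text
time_s: 4.65
ee_pos: [0.4761, 0.2528, 0.0114]
eef_rot: [0.932, 0.362, 0.001, -0.0]
contact_force: [-0.8, -4.1, 14.9]
gripper_width: 0.019
time_s: 5.28
ee_pos: [0.4772, 0.254, 0.0889]
eef_rot: [0.932, 0.363, 0.003, -0.001]
contact_force: [0.9, -0.3, 0.5]
gripper_width: 0.005
0.3 [0.52018436 0.24218662]
0.26 [0.51522644 0.20249507]
shift [23.6 37.8  4.1] turn(tool z) 139.6 psi now 42.5 q [ 0.79  0.34 -0.35  0.   -0.88  1.52] tcp [0.4772 0.254  0.0889] t 5.275
```

View pics/scene1.png

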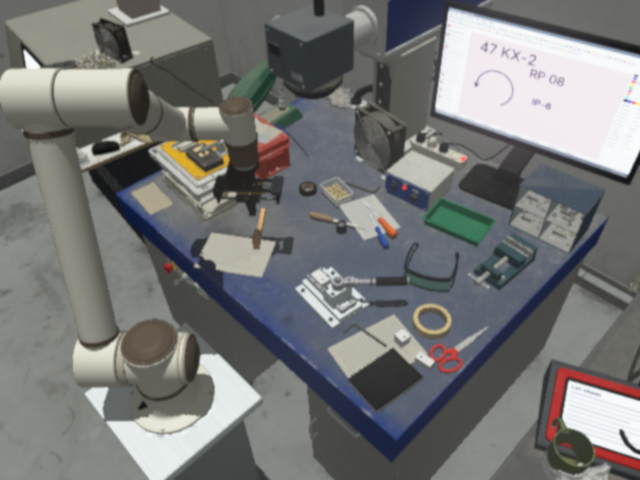

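Run:
```python
from h import *
s=snap("top","pics/top2.png"); cv2.imwrite("pics/z4.png",cv2.resize(s["color"][220:340,140:300,::-1],None,fx=5,fy=5,interpolation=cv2.INTER_CUBIC))
s=dict(np.load("pics/scene1.png.npz"));cv2.imwrite("pics/z5.png",cv2.resize(s["color"][170:290,190:350,::-1],None,fx=5,fy=5,interpolation=cv2.INTER_CUBIC))
```

```text
(no output)
```

View pics/z4.png

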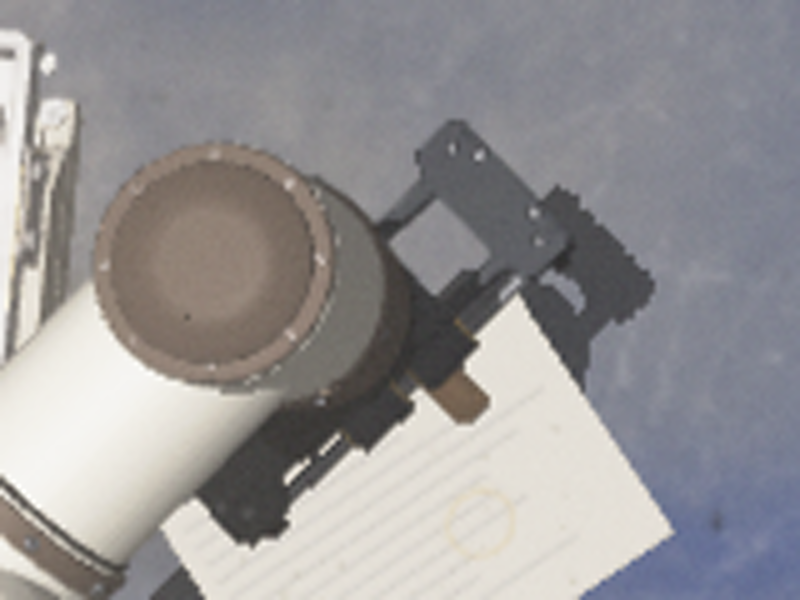

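View pics/z5.png

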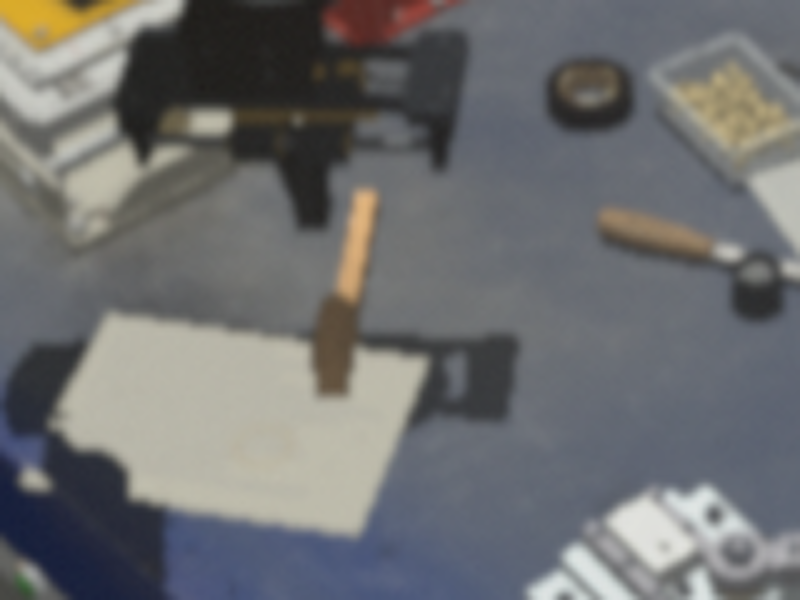

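Run:
```python
from h import *
s=dict(np.load("pics/scene1.png.npz"));
def proj(s,W):
    q=R.from_quat(s["attitude"]).inv().apply(np.atleast_2d(W)-s["eye"]);K=s["mtx"]
    return np.c_[K[0,2]+K[0,0]*q[:,0]/-q[:,2],K[1,2]-K[1,1]*q[:,1]/-q[:,2]]
Z=lambda p:(190+p[0]/5,170+p[1]/5)
print("scene tip top",ray(s,Z((367,190)),.014),"grip rear bottom",ray(s,Z((332,395)),0.0), "grip rear top", ray(s,Z((332,375)),.035))
print("tcp px in z5 coords",(proj(s,[.4772,.254,.0889])-[190,170])*5, "grip origin top px",(proj(s,[.4735,.2515,.044])-[190,170])*5)
t=dict(np.load("pics/top2.png.npz"))
print("tcp px in z4 coords",(proj(t,[.4772,.254,.0889])-[140,220])*5,(proj(t,[.4735,.2515,.044])-[140,220])*5)
```

```text
scene tip top [[0.5842111  0.34961246 0.014     ]] grip rear bottom [[0.45715781 0.23389671 0.        ]] grip rear top [[0.44869594 0.2174364  0.035     ]]
tcp px in z5 coords [[319.41217794 255.76462632]] grip origin top px [[326.00294727 315.48303331]]
tcp px in z4 coords [[406.9807774  350.74970139]] [[428.26223313 366.33613714]]
```

Run:
```python
from h import *
def cloud(s):
    K=s["mtx"]; v,u=np.mgrid[:480,:640]; z=s["z_map"]
    q=np.stack([(u-K[0,2])/K[0,0]*z,-(v-K[1,2])/K[1,1]*z,-z],2)
    return R.from_quat(s["attitude"]).apply(q.reshape(-1,3)).reshape(480,640,3)+s["eye"]
s=dict(np.load("pics/scene1.png.npz")); P=cloud(s)
for v in range(202,222,2): print(v,[tuple((P[v,u]*1e3).astype(int)) for u in (248,250,252,254)])
print("grip"); 
for v in (228,234,240,246): print(v,[tuple((P[v,u]*1e3).astype(int)) for u in (255,257,259)])
t=dict(np.load("pics/top2.png.npz")); P=cloud(t)
for v,u in ((290,216),(289,229),(300,233),(298,231)): print((u,v),(P[v,u]*1e3).astype(int))
```

```text
202 [(np.int64(465), np.int64(250), np.int64(172)), (np.int64(452), np.int64(220), np.int64(199)), (np.int64(458), np.int64(219), np.int64(195)), (np.int64(462), np.int64(216), np.int64(195))]
204 [(np.int64(463), np.int64(248), np.int64(167)), (np.int64(469), np.int64(248), np.int64(164)), (np.int64(474), np.int64(245), np.int64(163)), (np.int64(476), np.int64(238), np.int64(166))]
206 [(np.int64(463), np.int64(250), np.int64(159)), (np.int64(468), np.int64(248), np.int64(156)), (np.int64(471), np.int64(242), np.int64(158)), (np.int64(475), np.int64(238), np.int64(158))]
208 [(np.int64(463), np.int64(252), np.int64(149)), (np.int64(468), np.int64(249), np.int64(149)), (np.int64(472), np.int64(245), np.int64(149)), (np.int64(475), np.int64(240), np.int64(149))]
210 [(np.int64(464), np.int64(255), np.int64(140)), (np.int64(465), np.int64(247), np.int64(144)), (np.int64(468), np.int64(240), np.int64(147)), (np.int64(475), np.int64(241), np.int64(141))]
212 [(np.int64(546), np.int64(384), np.int64(0)), (np.int64(464), np.int64(247), np.int64(137)), (np.int64(469), np.int64(244), np.int6
[... 789 characters left out ...]
t64(335), np.int64(5))]
grip
228 [(np.int64(515), np.int64(312), np.int64(-3)), (np.int64(510), np.int64(293), np.int64(12)), (np.int64(513), np.int64(287), np.int64(13))]
234 [(np.int64(470), np.int64(249), np.int64(43)), (np.int64(475), np.int64(245), np.int64(43)), (np.int64(485), np.int64(249), np.int64(33))]
240 [(np.int64(459), np.int64(236), np.int64(34)), (np.int64(461), np.int64(228), np.int64(39)), (np.int64(474), np.int64(237), np.int64(23))]
246 [(np.int64(451), np.int64(229), np.int64(20)), (np.int64(456), np.int64(226), np.int64(18)), (np.int64(462), np.int64(226), np.int64(14))]
(216, 290) [454 219 345]
(229, 289) [468 216 212]
(233, 300) [457 234  41]
(231, 298) [462 239  40]
```

The stick hasn't moved. The scene depth puts the real fingertips at z≈0.119 while the reported TCP is 0.089, so they sit about 30 mm above it. That explains why the fingers closed on the rounded top of the grip. I'll reopen and go deeper in small steps, watching the force.

```bash
python3 -m crank '0.4 -2 -1 0 0; 0.4 -2 -1 0 0; 0.4 -2 -1 0 0; 0.4 -2 -1 0 0; 0.4 -2 -1 0 0'
python3 - <<'E'
from h import *
def cloud(s):
    K=s["mtx"]; v,u=np.mgrid[:480,:640]; z=s["z_map"]
    q=np.stack([(u-K[0,2])/K[0,0]*z,-(v-K[1,2])/K[1,1]*z,-z],2)
    return R.from_quat(s["attitude"]).apply(q.reshape(-1,3)).reshape(480,640,3)+s["eye"]
delta(.4735,.2515,.006,42.5)
s=snap("scene","pics/scene2.png");cv2.imwrite("pics/z6.png",cv2.resize(s["color"][170:290,190:350,::-1],None,fx=5,fy=5,interpolation=cv2.INTER_CUBIC))
P=cloud(s)[190:235,225:290].reshape(-1,3); g=np.linalg.norm(P[:,:2]-[.4735,.2515],axis=1)<.06
z=P[g,2]; print(np.sort(z[(z>.06)])[:20].round(3))
E
```

```text
time_s: 6.0
ee_pos: [0.4735, 0.2521, 0.0863]
eef_rot: [0.932, 0.362, 0.001, -0.0]
contact_force: [-0.8, 0.1, -0.0]
gripper_width: 0.486
shift [-0.5  0.5 80.3] turn(tool z) -0.0 psi now 42.5 q [ 0.79  0.34 -0.35 -0.   -0.88  1.52] tcp [0.4735 0.2521 0.0863] t 6.0
[0.116 0.116 0.117 0.117 0.119 0.12  0.12  0.12  0.12  0.121 0.121 0.121
 0.121 0.121 0.121 0.123 0.124 0.125 0.125 0.125]
```

View pics/z6.png

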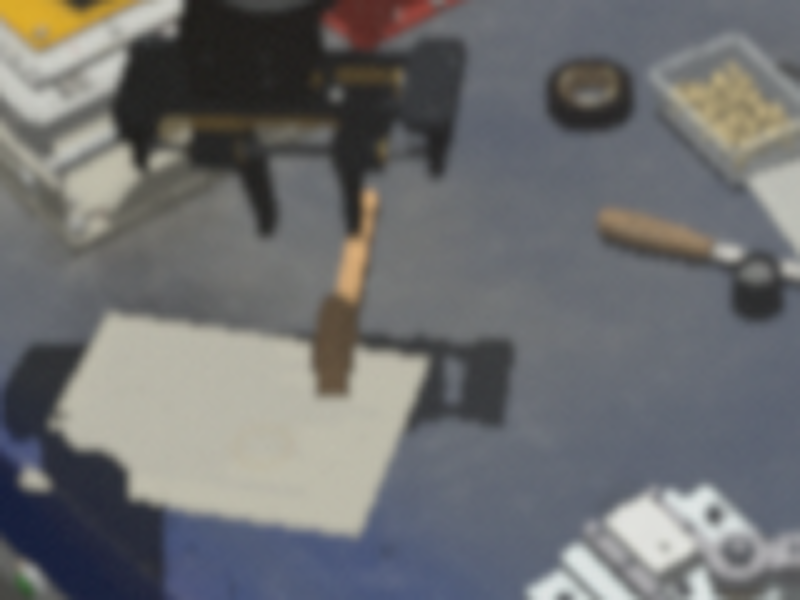

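The fingers straddle the grip at about (310,230), with their tips near z = 0.116. That confirms the offset of about +30 mm.

```bash
python3 -m crank '0.4 0 0 30 0; 0.4 0 0 60 0; 0.4 0 0 85 0; 0.4 0 0 90 0; 0.4 0 0 95 0'; python3 -m crank '0.4 0 0 5 0; 0.4 0 0 9 0; 0.4 0 0 9 0'
```

```text
time_s: 6.68
ee_pos: [0.4742, 0.2527, -0.0082]
eef_rot: [0.932, 0.362, 0.001, -0.0]
contact_force: [-0.5, -0.0, 0.4]
gripper_width: 0.6
time_s: 7.05
ee_pos: [0.4742, 0.2527, -0.0171]
eef_rot: [0.932, 0.362, 0.001, -0.0]
contact_force: [0.2, 0.6, -1.0]
gripper_width: 0.595
```

Below reported zero with no force on the tool, which fits the offset. The tips are now at about 13 mm, so I'll close.

```bash
python3 -m crank '1 0 0 2 0; 1 0 0 2 0; 1 0 0 2 0; 1 0 0 2 0; 1 0 0 2 0; 1 0 0 2 0'; python3 -m crank '1 0 0 -10 0; 1 0 0 -30 0; 1 0 0 -60 0; 1 0 0 -70 0'
python3 - <<'E'
from h import *
s=snap("scene","pics/scene3.png");cv2.imwrite("pics/z7.png",cv2.resize(s["color"][170:290,190:350,::-1],None,fx=5,fy=5,interpolation=cv2.INTER_CUBIC))
u=np.array([np.cos(np.radians(82.88)),np.sin(np.radians(82.88))]); o=np.array([.4830,-.0555])
delta(*(o+u*.29),.055,82.88-180)
E
```

```text
time_s: 7.8
ee_pos: [0.4743, 0.2527, -0.0191]
eef_rot: [0.932, 0.362, 0.001, -0.0]
contact_force: [0.7, -0.4, 0.3]
gripper_width: 0.23
time_s: 8.3
ee_pos: [0.4751, 0.2535, 0.0531]
eef_rot: [0.932, 0.363, 0.003, -0.001]
contact_force: [-0.8, 0.8, -0.9]
gripper_width: 0.225
shift [17.9 45.3 -1.4] turn(tool z) 139.6 psi now 42.5 q [ 0.79  0.38 -0.39  0.   -0.8   1.52] tcp [0.4752 0.2536 0.0535] t 8.35
```

View pics/z7.png

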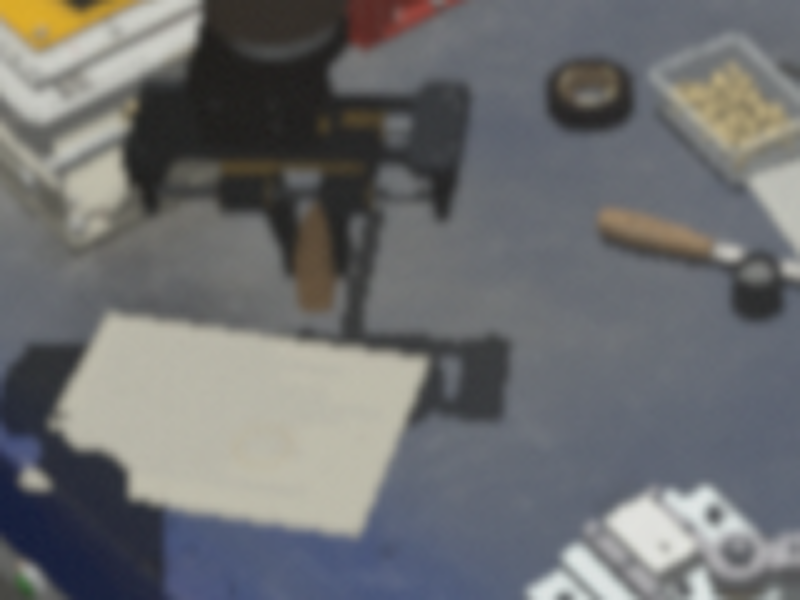

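The stick is gripped by its grip and lifted. Next I'll swing it to line up with the channel.

```bash
python3 -m crank '1 2 6 0 10; 1 4 11 0 20; 1 6 17 0 30; 1 9 23 0 40; 1 11 28 0 50; 1 13 34 0 60; 1 15 40 0 70; 1 18 45 0 80'
python3 - <<'E'
from h import *
u=np.array([np.cos(np.radians(82.88)),np.sin(np.radians(82.88))]); o=np.array([.4830,-.0555])
delta(*(o+u*.29),.055,82.88-180)
E
```

```text
time_s: 9.35
ee_pos: [0.5182, 0.2319, 0.0524]
eef_rot: [0.946, -0.324, 0.001, -0.002]
contact_force: [-0.1, -0.3, -1.2]
gripper_width: 0.226
shift [ 0.4 -0.7 -2.6] turn(tool z) 59.3 psi now -37.8 q [ 0.71  0.42 -0.32 -0.   -0.83  0.2 ] tcp [0.5182 0.2319 0.0524] t 9.35
```

```bash
python3 -m crank '1 0 -1 -2 10; 1 0 -1 -2 20; 1 0 -1 -2 30; 1 0 -1 -2 40; 1 0 -1 -2 50; 1 0 -1 -2 59.3; 1 0 -1 -2 59.3; 1 0 -1 -2 59.3'
python3 - <<'E'
from h import *
u=np.array([np.cos(np.radians(82.88)),np.sin(np.radians(82.88))]); o=np.array([.4830,-.0555])
delta(*(o+u*.24),.055,82.88-180)
s=snap("top","pics/top4.png"); cv2.imwrite("pics/z8.png",cv2.resize(s["color"][225:345,225:385,::-1],None,fx=5,fy=5,interpolation=cv2.INTER_CUBIC))
E
```

```text
time_s: 10.35
ee_pos: [0.5186, 0.2325, 0.0539]
eef_rot: [-0.662, 0.749, 0.0, 0.002]
contact_force: [-0.2, 0.8, -1.4]
gripper_width: 0.228
shift [50.2 -0.3 -1.3] turn(tool z) 0.1 psi now -97.0 q [ 0.71  0.42 -0.31 -0.   -0.83 -0.83] tcp [0.5186 0.2325 0.0539] t 10.35
```

View pics/z8.png

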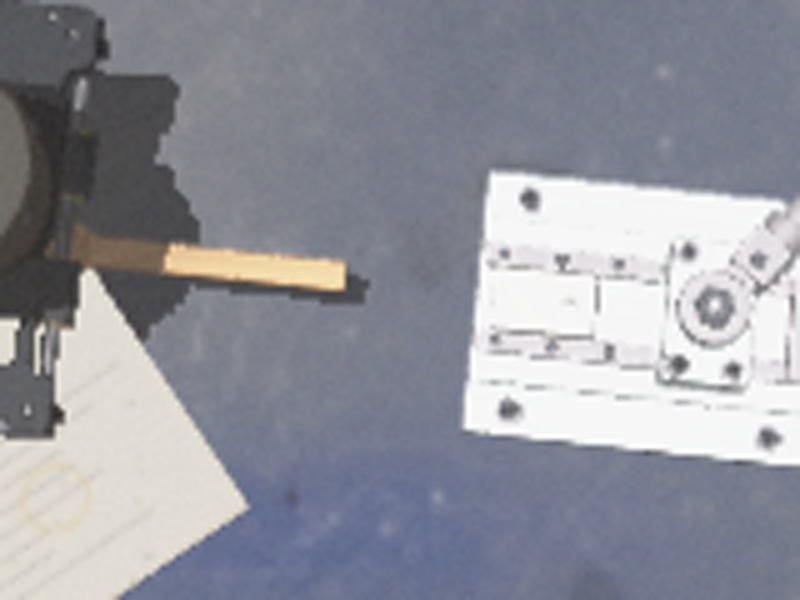

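The stick now points at the channel mouth, with its tip at (346,275). I'll measure the axis offset in jig coordinates.

```bash
cat > st.py <<'E'
from h import *
u=np.array([np.cos(np.radians(82.88)),np.sin(np.radians(82.88))]); o=np.array([.4830,-.0555]); xj=np.array([u[1],-u[0]])
def shaft(s,ztop,zg,umin=220):
    hsv=cv2.cvtColor(s["color"],cv2.COLOR_RGB2HSV)
    m=((hsv[...,1]>70)&(hsv[...,0]<25)&(hsv[...,2]>150)).astype(np.uint8); m[:255]=0;m[300:]=0;m[:,:umin]=0;m[:,380:]=0
    n,lb,st,ce=cv2.connectedComponentsWithStats(m); i=1+np.argmax(st[1:,4]); ys,xs=np.where(lb==i); print(st[i])
    a=ray(s,np.c_[xs,ys],ztop)[:,:2]-o; q=np.c_[a@xj,a@u]*1e3
    for y in np.arange(q[:,1].min()+4,q[:,1].max(),12):
        k=abs(q[:,1]-y)<4; print("y",y.round(),"x",q[k,0].min().round(1),q[k,0].max().round(1),q[k,0].mean().round(1))
    c0,d=fit(q); d=d*-np.sign(d[1]); print("tip y",q[:,1].min(),"dir off deg",np.degrees(np.arctan2(d[0],-d[1])))
E
python3 - <<'E'
from st import *
s=dict(np.load("pics/top4.png.npz")); shaft(s,.087,0)
p,_=toolax(); print("tcp jig",(p[:2]-o)@xj,(p[:2]-o)@u)
def cloud(s):
    K=s["mtx"]; v,u_=np.mgrid[:480,:640]; z=s["z_map"]
    q=np.stack([(u_-K[0,2])/K[0,0]*z,-(v-K[1,2])/K[1,1]*z,-z],2)
    return R.from_quat(s["attitude"]).apply(q.reshape(-1,3)).reshape(480,640,3)+s["eye"]
P=cloud(s)
for c in range(260,295,3): print(c,(P[278+(c-277)//14,c]*1e3).round())
E
```

```text
[258 274  36   9 200]
y 145.0 x -8.3 4.1 -2.0
y 157.0 x -9.1 2.9 -2.1
y 169.0 x -8.4 4.1 -1.8
y 181.0 x -9.1 2.9 -2.2
y 193.0 x -8.5 4.0 -1.8
y 205.0 x -9.2 2.8 -2.3
y 217.0 x -8.5 4.0 -1.9
tip y 141.24144383562793 dir off deg 0.9936465
tcp jig -0.00030259609212622616 0.29029847824539146
260 [509. 163.  88.]
263 [507. 156.  85.]
266 [506. 149.  87.]
269 [506. 142.  87.]
272 [507. 136.  80.]
275 [506. 128.  85.]
278 [504. 122.  77.]
281 [503. 114.  89.]
284 [504. 107.  80.]
287 [503. 100.  86.]
290 [503.  93.  87.]
293 [500.  86.  86.]
```

```bash
python3 -m crank '1 0 -2 15 0; 1 0 -2 30 0; 1 0 -2 44 0; 1 0 -2 47 0; 1 20 -2 47 0; 1 40 -2 47 0; 1 50 -2 47 0; 1 50 -2 47 0'
python3 - <<'E'
from st import *
s=snap("top","pics/top5.png"); cv2.imwrite("pics/z9.png",cv2.resize(s["color"][225:345,225:385,::-1],None,fx=5,fy=5,interpolation=cv2.INTER_CUBIC))
shaft(s,.040,0)
p,_=toolax(); print("tcp jig",(p[:2]-o)@xj,(p[:2]-o)@u,p[2])
E
```

```text
time_s: 11.4
ee_pos: [0.5147, 0.1818, 0.0073]
eef_rot: [-0.662, 0.75, 0.0, 0.003]
contact_force: [-0.4, -0.1, -0.4]
gripper_width: 0.226
[280 277  36   9 191]
y 94.0 x -5.7 4.7 -0.5
y 106.0 x -7.0 5.9 -1.0
y 118.0 x -5.8 4.7 -0.9
y 130.0 x -6.8 5.9 -0.5
y 142.0 x -5.6 6.5 -0.1
y 154.0 x -6.8 5.8 -0.5
y 166.0 x -5.7 6.5 0.2
tip y 90.40812648279395 dir off deg 0.15957119
tcp jig 0.0022920683458669375 0.24020332795040353 0.007337005977277315
```

View pics/z9.png

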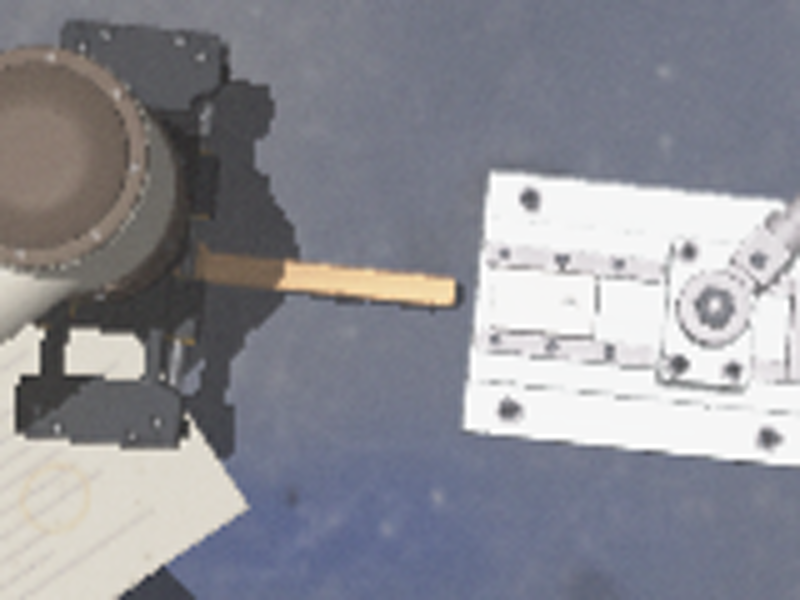

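The tip is centred on the channel about 10 mm short of the mouth. I'll feed the block now, which should take about 114 mm of travel.

```bash
python3 -m crank '1 8 0 0 0; 1 16 0 0 0; 1 24 0 0 0; 1 32 0 0 0; 1 40 0 0 0; 1 48 0 0 0; 1 56 0 0 0; 1 64 0 0 0'; python3 -m crank '1 8 0 0 0; 1 16 0 0 0; 1 24 0 0 0; 1 32 0 0 0; 1 38 0 0 0; 1 42 0 0 0'
python3 - <<'E'
from st import *
s=snap("top","pics/top6.png"); cv2.imwrite("pics/z10.png",cv2.resize(s["color"][225:345,275:435,::-1],None,fx=5,fy=5,interpolation=cv2.INTER_CUBIC))
p,_=toolax(); print("tcp jig",(p[:2]-o)@xj,(p[:2]-o)@u,p[2])
E
```

```text
time_s: 12.45
ee_pos: [0.5071, 0.1185, 0.0071]
eef_rot: [-0.662, 0.749, 0.0, 0.003]
contact_force: [-0.1, 0.5, -0.1]
gripper_width: 0.229
time_s: 13.2
ee_pos: [0.5019, 0.0764, 0.0069]
eef_rot: [-0.662, 0.75, 0.0, 0.003]
contact_force: [0.4, 0.8, 0.4]
gripper_width: 0.229
tcp jig 0.0021874682880692834 0.13294681033027445 0.006869630627094538
```

View pics/z10.png

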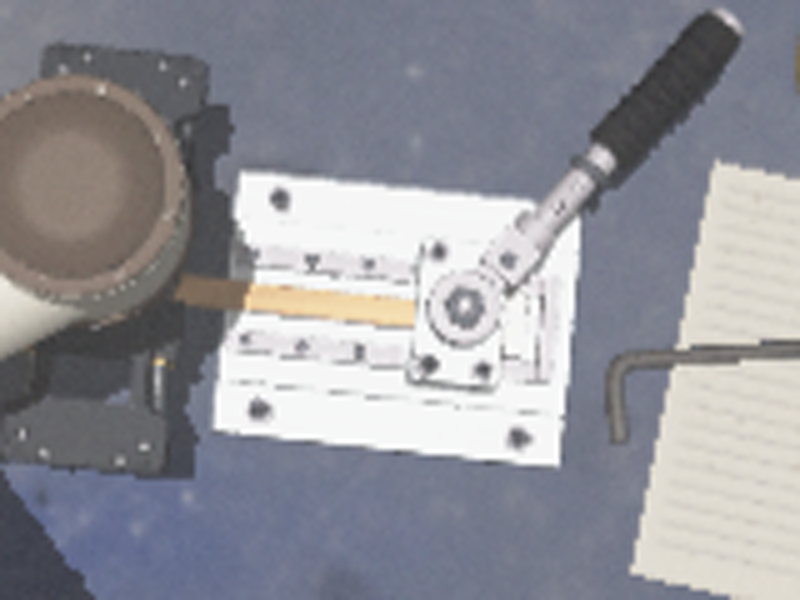

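The block is under the bridge and nearly home. I'll creep forward until the force rises.

```bash
python3 -m crank '1 2 0 0 0; 1 4 0 0 0; 1 5 0 0 0'; python3 -m crank '1 1 0 0 0; 1 2 0 0 0';python3 -m crank '1 1 0 0 0; 1 2 0 0 0'
```

```text
time_s: 13.62
ee_pos: [0.501, 0.0712, 0.0068]
eef_rot: [-0.662, 0.75, 0.0, 0.003]
contact_force: [0.4, 0.7, -0.8]
gripper_width: 0.229
time_s: 13.88
ee_pos: [0.5008, 0.0692, 0.0068]
eef_rot: [-0.662, 0.75, 0.0, 0.003]
contact_force: [-0.7, -0.3, -0.2]
gripper_width: 0.23
time_s: 14.12
ee_pos: [0.5019, 0.0688, 0.0072]
eef_rot: [-0.662, 0.75, 0.0, 0.005]
contact_force: [-1.1, 8.2, -0.4]
gripper_width: 0.227
```

Run:
```python
from st import *
p,_=toolax(); print("tcp jig",(p[:2]-o)@xj,(p[:2]-o)@u,p[2])
```

```text
tcp jig 0.003330540811354505 0.12570947612163594 0.007249210256376065
```

The force rose to 8 N at TCP y = 125.7, which matches the predicted home of 126. I'll withdraw and lay the stick down left of the jig.

```bash
python3 -m crank '1 -10 0 0 0; 1 -30 0 0 0; 1 -55 0 0 0; 1 -80 0 0 0; 1 -105 0 0 0; 1 -130 0 0 0; 1 -155 0 0 0; 1 -165 0 0 0'; python3 -m crank '1 0 0 10 0; 1 0 0 18 0; 1 0 0 22 0; 1 0 0 25 0; 1 0 0 25 0'
python3 - <<'E'
from st import *
s=snap("top","pics/top7.png"); cv2.imwrite("pics/z11.png",cv2.resize(s["color"][225:345,275:435,::-1],None,fx=5,fy=5,interpolation=cv2.INTER_CUBIC))
p,_=toolax(); print("tcp jig",(p[:2]-o)@xj,(p[:2]-o)@u,p[2])
E
```

```text
time_s: 15.12
ee_pos: [0.5227, 0.2345, 0.0084]
eef_rot: [-0.662, 0.749, 0.0, 0.005]
contact_force: [-0.7, -0.8, 0.1]
gripper_width: 0.228
time_s: 15.75
ee_pos: [0.5229, 0.2343, -0.0168]
eef_rot: [-0.662, 0.75, 0.0, 0.005]
contact_force: [-0.1, 0.2, -0.6]
gripper_width: 0.231
tcp jig 0.0037802853922229433 0.2926846307689493 -0.016528288458460647
```

View pics/z11.png

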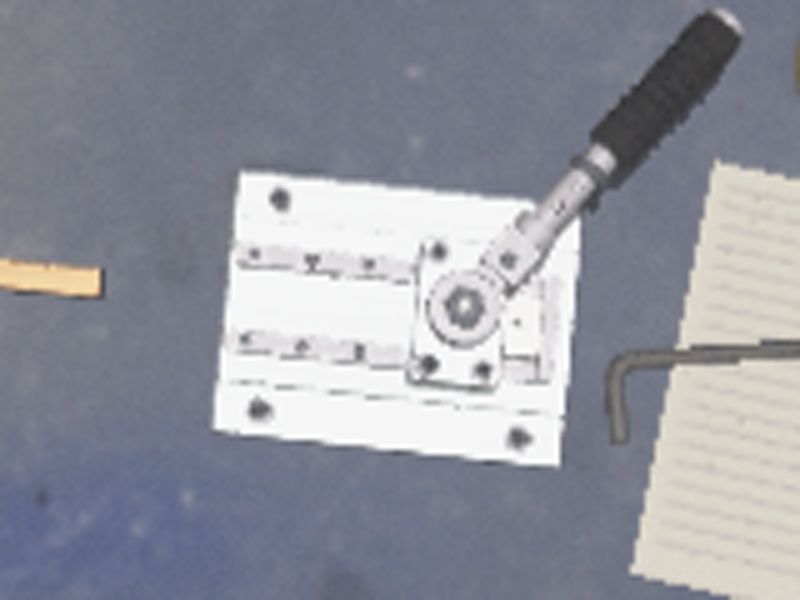

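The channel is empty up to the bridge. The block's far end, with its hole at (517,322), lies against the stop with no visible gap. I'll lower the last few mm and release.

```bash
python3 -m crank '1 0 0 1.5 0; 1 0 0 2.5 0';  python3 -m crank '0.5 0 0 0 0; 0.5 0 0 0 0; 0.5 0 0 0 0; 0.5 0 0 0 0'; python3 -m crank '0.5 0 0 -20 0; 0.5 0 0 -50 0; 0.5 0 0 -100 0; 0.5 0 0 -140 0'
python3 - <<'E'
from st import *
s=snap("scene","pics/scene8.png"); cv2.imwrite("pics/z12.png",cv2.resize(s["color"][170:330,190:440,::-1],None,fx=3.2,fy=3.2,interpolation=cv2.INTER_CUBIC))
sp=o-.033*u
for off in (0,10):
    a=np.radians(-44.6+off); g=sp+.142*np.array([np.cos(a),np.sin(a)]); print(g)
    delta(*g,.13,-44.6)
E
```

```text
time_s: 16.05
ee_pos: [0.5234, 0.2347, -0.0186]
eef_rot: [-0.662, 0.749, -0.0, 0.005]
contact_force: [-0.8, 0.7, 1.7]
gripper_width: 0.232
time_s: 16.55
ee_pos: [0.5234, 0.2347, -0.0186]
eef_rot: [-0.662, 0.749, -0.0, 0.005]
contact_force: [0.3, 0.2, -0.1]
gripper_width: 0.487
time_s: 17.05
ee_pos: [0.5225, 0.2338, 0.1233]
eef_rot: [-0.662, 0.749, -0.0, 0.006]
contact_force: [-0.0, -0.4, -0.6]
gripper_width: 0.502
[ 0.58001742 -0.18795126]
shift [ 413.7 -105.4   -5. ] turn(tool z) -52.4 psi now -97.0 q [ 0.7   0.34 -0.22  0.   -0.99 -0.83] tcp [0.5257 0.2355 0.1293] t 17.1
[ 0.59579509 -0.16887934]
shift [ 392.8 -118.7   -4.5] turn(tool z) -52.4 psi now -97.0 q [ 0.7   0.34 -0.22  0.   -0.99 -0.83] tcp [0.5257 0.2355 0.1293] t 17.1
```

View pics/z12.png

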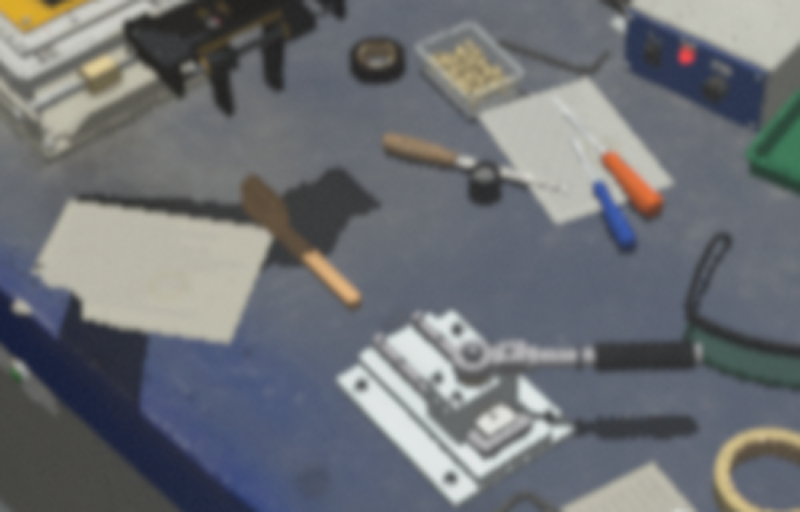

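The stick lies flat on the bench, clear of the jig, with its tip at (355,300). Next I'll move over the wrench grip.

```bash
python3 -m crank '0.4 52 -13 0 -7; 0.4 104 -26 0 -14; 0.4 156 -40 0 -21; 0.4 208 -53 0 -28; 0.4 260 -66 0 -35; 0.4 312 -80 0 -42; 0.4 364 -93 0 -49; 0.4 414 -105 0 -52.4'; python3 -m crank '0.4 0 0 0 0'
python3 - <<'E'
from st import *
sp=o-.033*u
a=np.radians(-44.6); g=sp+.142*np.array([np.cos(a),np.sin(a)])
delta(*g,.042,-44.6)
s=snap("scene","pics/scene9.png"); cv2.imwrite("pics/z13.png",cv2.resize(s["color"][200:340,290:490,::-1],None,fx=4,fy=4,interpolation=cv2.INTER_CUBIC))
E
```

```text
time_s: 18.1
ee_pos: [0.5796, -0.19, 0.1247]
eef_rot: [0.926, -0.378, 0.006, -0.009]
contact_force: [-0.0, -0.5, 0.2]
gripper_width: 0.599
time_s: 18.23
ee_pos: [0.5792, -0.1931, 0.1239]
eef_rot: [0.925, -0.38, 0.006, -0.009]
contact_force: [-0.6, 0.5, 0.3]
gripper_width: 0.601
shift [-3.4 -2.4 81.9] turn(tool z) -0.1 psi now -44.7 q [-0.06  0.41 -0.13 -0.02 -1.02  0.86] tcp [ 0.5792 -0.1931  0.1239] t 18.225
```

View pics/z13.png

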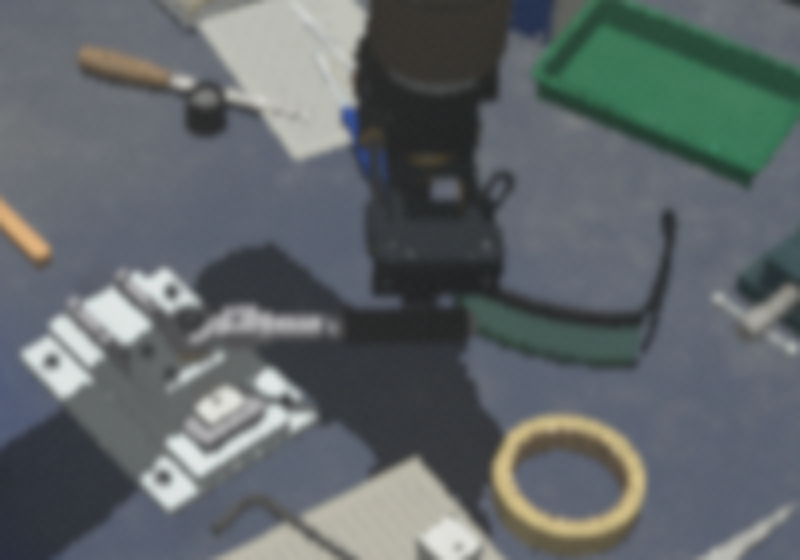

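```bash
python3 -m crank '0.4 -3 -2 20 0; 0.4 -3 -2 35 0; 0.4 -3 -2 45 0'; python3 -m crank '0.4 0 0 15 0; 0.4 0 0 30 0; 0.4 0 0 38 0; 0.4 0 0 38 0'
python3 - <<'E'
from st import *
sp=o-.033*u
a=np.radians(-44.6); g=sp+.142*np.array([np.cos(a),np.sin(a)])
delta(*g,.042,-44.6)
E
```

```text
time_s: 18.65
ee_pos: [0.5788, -0.1866, 0.0779]
eef_rot: [0.925, -0.379, 0.005, -0.009]
contact_force: [0.3, 0.1, 0.2]
gripper_width: 0.598
time_s: 19.15
ee_pos: [0.579, -0.1861, 0.0391]
eef_rot: [0.925, -0.379, 0.004, -0.009]
contact_force: [-0.1, -0.0, -0.2]
gripper_width: 0.598
shift [ 2.   0.5 -2.9] turn(tool z) 0.0 psi now -44.6 q [-0.05  0.49 -0.22 -0.02 -0.84  0.86] tcp [ 0.579  -0.1861  0.0391] t 19.15
```

```bash
python3 -m crank '0.6 2 2 -2 0; 0.6 2 5 -2 2; 0.6 1 15 -2 6; 0.6 0 25 -2 10; 0.6 -3 35 -2 14; 0.6 -6 44 -2 18; 0.6 -8 48 -2 20; 0.6 -8 48 -2 20'
cat > w.py <<'E'
from st import *
sp=o-.033*u
st=manip.sense(); p=np.array(st["ee_pos"]); r=R.from_quat(st["eef_rot"]); x=r.as_matrix()[:,0]
d=p[:2]-sp; a=np.arctan2(d[1],d[0]); t=np.array([np.sin(a),-np.cos(a)])
print("ang",np.degrees(a).round(2),"rad",np.linalg.norm(d).round(4),"psi",np.degrees(np.arctan2(x[1],x[0])).round(2),"z",p[2].round(4),"resist",(-(np.array(st["contact_force"])[:2]@t)).round(2),"radialF",(np.array(st["contact_force"])[:2]@d/np.linalg.norm(d)).round(2),"w",round(st["gripper_width"],3),"t",st["time_s"])
E
python3 w.py
```

```text
time_s: 20.15
ee_pos: [0.5399, -0.2149, 0.0407]
eef_rot: [0.845, -0.534, 0.003, -0.01]
contact_force: [1.2, -0.2, -0.3]
gripper_width: 0.402
ang -64.3 rad 0.1405 psi -64.59 z 0.0407 resist 0.96 radialF 0.68 w 0.402 t 20.15
```

```bash
python3 -m crank '0.6 0 5 0 2; 0.6 -1 10 0 4; 0.6 -1 15 0 6; 0.6 -1 20 0 8'; python3 w.py; python3 -m crank '0.6 0 2.5 0 1; 0.6 0 5 0 2'; python3 w.py;  python3 -m crank '0.6 0 2.5 0 1; 0.6 0 5 0 2'; python3 w.py
```

```text
time_s: 20.65
ee_pos: [0.5207, -0.2224, 0.0402]
eef_rot: [0.805, -0.593, 0.002, -0.01]
contact_force: [1.1, 1.6, 0.8]
gripper_width: 0.397
ang -72.71 rad 0.1405 psi -72.72 z 0.0402 resist 1.54 radialF -1.15 w 0.397 t 20.65
time_s: 20.9
ee_pos: [0.5156, -0.2239, 0.0401]
eef_rot: [0.794, -0.607, 0.002, -0.01]
contact_force: [0.9, 1.7, 0.7]
gripper_width: 0.402
ang -74.85 rad 0.1405 psi -74.79 z 0.0401 resist 1.28 radialF -1.38 w 0.402 t 20.9
time_s: 21.15
ee_pos: [0.5107, -0.2252, 0.04]
eef_rot: [0.783, -0.621, 0.002, -0.01]
contact_force: [1.6, 1.2, 0.7]
gripper_width: 0.403
ang -76.94 rad 0.1406 psi -76.85 z 0.04 resist 1.82 radialF -0.79 w 0.403 t 21.15
```

```bash
python3 -m crank '0.6 0 2.5 0 1; 0.6 0 5 0 2' >/dev/null; python3 w.py;  python3 -m crank '0.6 0 2.5 0 1; 0.6 0 5 0 2'>/dev/null; python3 w.py
```

```text
ang -79.04 rad 0.1407 psi -78.92 z 0.0399 resist 1.28 radialF -1.55 w 0.401 t 21.4
ang -81.12 rad 0.1408 psi -80.98 z 0.0398 resist 1.03 radialF -0.56 w 0.4 t 21.65
```

```bash
python3 w.py
```

```text
ang -81.12 rad 0.1408 psi -80.98 z 0.0398 resist 1.03 radialF -0.56 w 0.4 t 21.65
```

```bash
python3 -m crank '0.6 0 2.5 0 1; 0.6 0 5 0 2' >/dev/null; python3 w.py;  python3 -m crank '0.6 0 2.5 0 1; 0.6 0 5 0 2'>/dev/null; python3 w.py
```

```text
ang -83.23 rad 0.1409 psi -83.05 z 0.0397 resist 2.55 radialF -0.58 w 0.398 t 21.9
ang -85.33 rad 0.141 psi -85.11 z 0.0397 resist 1.56 radialF -1.88 w 0.402 t 22.15
```

```bash
python3 -m crank '0.6 0 2.5 0 1; 0.6 0 5 0 2' >/dev/null; python3 w.py;  python3 -m crank '0.6 0 2.5 0 1; 0.6 0 5 0 2'>/dev/null; python3 w.py
```

```text
ang -87.42 rad 0.1412 psi -87.19 z 0.0396 resist 1.1 radialF -1.03 w 0.4 t 22.4
ang -89.52 rad 0.1413 psi -89.25 z 0.0395 resist 2.28 radialF -0.65 w 0.403 t 22.65
```

```bash
python3 -m crank '0.6 0 2.5 0 1; 0.6 0 5 0 2' >/dev/null; python3 w.py;  python3 -m crank '0.6 0 2.5 0 1; 0.6 0 5 0 2'>/dev/null; python3 w.py
```

```text
ang -91.57 rad 0.1414 psi -91.31 z 0.0395 resist 2.4 radialF -1.64 w 0.399 t 22.9
ang -93.6 rad 0.1416 psi -93.38 z 0.0395 resist 2.37 radialF -0.51 w 0.402 t 23.15
```

```bash
python3 -m crank '0.6 0 2.5 0 1; 0.6 -0.5 5 0 2' >/dev/null; python3 w.py;  python3 -m crank '0.6 0 2.5 0 1; 0.6 -0.5 5 0 2'>/dev/null; python3 w.py
```

```text
ang -95.56 rad 0.1414 psi -95.44 z 0.0395 resist 1.75 radialF -0.02 w 0.397 t 23.4
ang -97.53 rad 0.1412 psi -97.5 z 0.0396 resist 1.71 radialF 1.64 w 0.398 t 23.65
```

Run:
```python
from st import *
s=snap("scene","pics/scene10.png"); cv2.imwrite("pics/z14.png",cv2.resize(s["color"][220:360,280:480,::-1],None,fx=4,fy=4,interpolation=cv2.INTER_CUBIC))
```

```text
(no output)
```

View pics/z14.png

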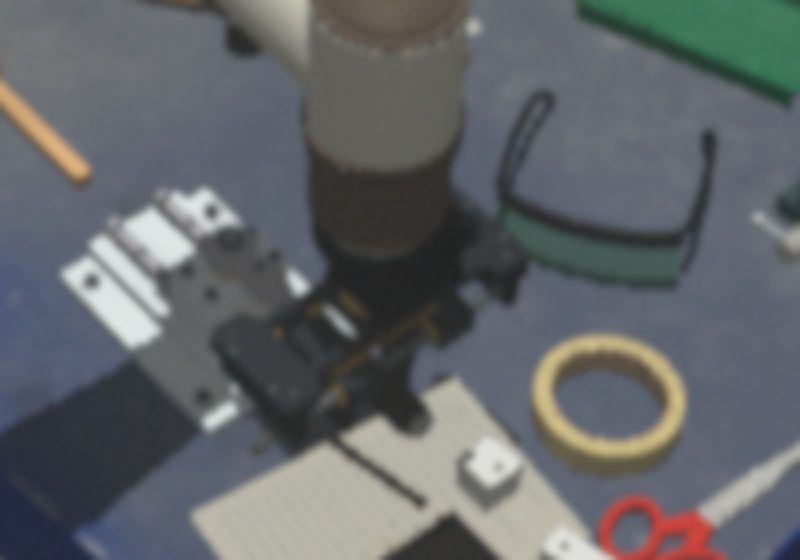

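The grip's end is at about (410,415), between the fingers, so the handle is travelling with the gripper. The cube and hex key haven't moved. Carrying on.

```bash
python3 -m crank '0.6 0 2.5 0 1; 0.6 -0.3 5 0 2' >/dev/null; python3 w.py;  python3 -m crank '0.6 0 2.5 0 1; 0.6 -0.3 5 0 2'>/dev/null; python3 w.py
```

```text
ang -99.73 rad 0.1412 psi -99.59 z 0.0396 resist 3.5 radialF 1.15 w 0.398 t 23.95
ang -100.59 rad 0.1409 psi -101.6 z 0.0403 resist 7.49 radialF -0.27 w 0.399 t 24.2
```

The clamp is coming tight, with 7.5 N of resistance. Smaller steps from here.

```bash
python3 -m crank '0.6 0 4 0 0.5; 0.6 0 4 0 0.5' >/dev/null; python3 w.py
```

```text
ang -100.43 rad 0.1406 psi -102.06 z 0.0415 resist 8.94 radialF 0.98 w 0.405 t 24.45
```

```bash
python3 -m crank '0.6 0 6 0 0; 0.6 0 6 0 0' >/dev/null; python3 w.py
```

```text
ang -100.44 rad 0.1405 psi -101.97 z 0.043 resist 11.02 radialF 0.59 w 0.401 t 24.7
```

```bash
python3 -m crank '0.6 0 7 2 0; 0.6 0 7 2 0' >/dev/null; python3 w.py
```

```text
ang -100.78 rad 0.1406 psi -101.89 z 0.0425 resist 11.71 radialF 2.56 w 0.401 t 24.95
```

```bash
python3 -m crank '0.6 0 7.5 2 0; 0.6 0 7.5 2 0' >/dev/null; python3 w.py
```

```text
ang -101.4 rad 0.1409 psi -101.83 z 0.0419 resist 11.34 radialF 3.36 w 0.403 t 25.2
```

```bash
python3 -m crank '0.6 0 7.5 2 0; 0.6 0 7.5 2 0' >/dev/null; python3 w.py
```

```text
ang -102.12 rad 0.1413 psi -101.79 z 0.0412 resist 10.06 radialF 3.87 w 0.402 t 25.45
```

The force is falling while the handle advances, so it's giving: 4 mm so far. It needs more than 6 mm and I'll aim for about 10.

```bash
python3 -m crank '0.6 -0.5 7 1 1; 0.6 -0.5 7 1 1' >/dev/null; python3 w.py
```

```text
ang -102.99 rad 0.1413 psi -102.77 z 0.0412 resist 9.95 radialF 3.76 w 0.401 t 25.7
```

```bash
python3 -m crank '0.6 -1 7 1 1; 0.6 -1 7 1 1' >/dev/null; python3 w.py
```

```text
ang -104.3 rad 0.141 psi -103.76 z 0.041 resist 9.0 radialF 5.32 w 0.398 t 25.95
```

```bash
python3 -m crank '0.6 -1 6.5 1 1; 0.6 -1 6.5 1 1' >/dev/null; python3 w.py
```

```text
ang -106.11 rad 0.1408 psi -104.8 z 0.0402 resist 5.32 radialF 4.12 w 0.402 t 26.2
```

The resistance has dropped to 5.3 N about 14 mm past the tight point. That's clicked and still short of 22 mm, so I'll back off now.

```bash
python3 -m crank '0.6 0 -4 0 -1; 0.6 0 -9 0 -3; 0.4 0 -14 0 -5; 0.4 0 -17 0 -6; 0.3 0 -18 0 -6; 0.3 0 -18 0 -6' ; python3 w.py
python3 - <<'E'
from st import *
s=snap("scene","pics/scene11.png"); cv2.imwrite("pics/z15.png",cv2.resize(s["color"][220:360,280:480,::-1],None,fx=4,fy=4,interpolation=cv2.INTER_CUBIC))
E
```

```text
time_s: 26.95
ee_pos: [0.456, -0.2279, 0.0415]
eef_rot: [-0.649, 0.759, -0.036, 0.033]
contact_force: [0.4, -0.6, 0.3]
gripper_width: 0.681
ang -99.31 rad 0.1415 psi -98.87 z 0.0415 resist 0.49 radialF 0.55 w 0.681 t 26.95
```

View pics/z15.png

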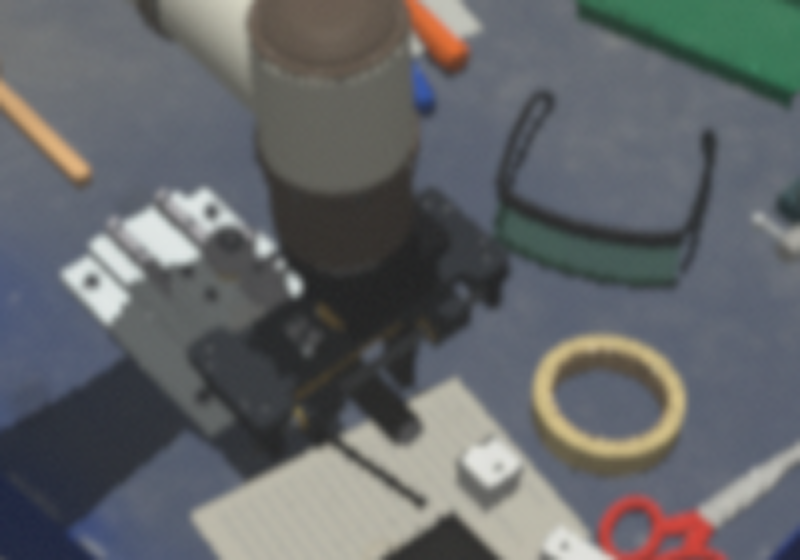

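Run:
```python
from st import *
p,r=toolax(); a=np.radians(-99.3); t=np.array([np.sin(a),-np.cos(a),0]); rr=np.array([np.cos(a),np.sin(a),0]); z=r.as_matrix()[:,2]
print("tool z",z.round(4),"lean along CW tangent deg",np.degrees(z@t).round(2),"radial",np.degrees(z@rr).round(2))
for q in ([0.845,-0.534,0.003,-0.01],[.783,-.621,.002,-.01]):
    R_=R.from_quat(q).as_matrix(); y=R_[:,1]; print(np.degrees(-y[2]).round(2), R_[:,2].round(4))
sp=o-.033*u; h=p-z*.049; print("point at handle height: ang",np.degrees(np.arctan2(*(h[:2]-sp)[::-1])))
```

```text
tool z [ 0.0981 -0.0124 -0.9951] lean along CW tangent deg -5.66 radial -0.21
1.15 [ 0.0158  0.0137 -0.9998]
1.04 [ 0.0156  0.0132 -0.9998]
point at handle height: ang -101.19842809434775
```

The fingers are free of the handle and the force is about zero. The tool leans 5.7°, so I'll work out a true vertical lift.

Run:
```python
from st import *
p,r=toolax(); print(r.inv().apply([0,0,.1])*1e3)
```

```text
[ -0.29075776  -9.88017885 -99.51028854]
```

```bash
python3 -m crank '0.3 0 -1 -10 0; 0.3 0 -2 -20 0'; python3 -m crank '0.3 0 -2 -20 0; 0.3 0 -5 -50 0; 0.3 0 -10 -100 0; 0.3 0 -13 -130 0'
python3 - <<'E'
from st import *
delta(.42,-.40,.20,-99)
E
```

```text
time_s: 27.25
ee_pos: [0.4562, -0.228, 0.0626]
eef_rot: [-0.65, 0.759, -0.037, 0.033]
contact_force: [0.4, 0.3, -0.2]
gripper_width: 0.701
time_s: 27.75
ee_pos: [0.457, -0.2287, 0.1969]
eef_rot: [-0.65, 0.759, -0.039, 0.035]
contact_force: [0.1, -0.6, -0.1]
gripper_width: 0.701
shift [174.9   9.8  -4.5] turn(tool z) 0.2 psi now -98.8 q [-0.15  0.13 -0.33 -0.   -1.01 -0.01] tcp [ 0.457  -0.2287  0.1969] t 27.75
```

```bash
python3 -m crank '0.3 40 0 -5 0; 0.3 80 0 -10 0; 0.3 120 0 -10 0; 0.3 165 0 -10 0; 0.3 170 0 -10 0'
python3 - <<'E'
from st import *
for n in ("top","scene"): 
    s=snap(n,f"pics/{n}12.png")
    if n=="top":
        cv2.imwrite("pics/z16.png",cv2.resize(s["color"][215:345,240:500,::-1],None,fx=3,fy=3,interpolation=cv2.INTER_CUBIC))
    else: cv2.imwrite("pics/z17.png",cv2.resize(s["color"][200:380,200:450,::-1],None,fx=3,fy=3,interpolation=cv2.INTER_CUBIC))
s=dict(np.load("pics/top12.png.npz")); g=cv2.cvtColor(s["color"],cv2.COLOR_RGB2GRAY)
E
```

```text
time_s: 28.38
ee_pos: [0.4291, -0.3987, 0.2069]
eef_rot: [-0.648, 0.76, -0.039, 0.035]
contact_force: [-1.0, 0.7, -0.8]
gripper_width: 0.703
```

View pics/z16.png

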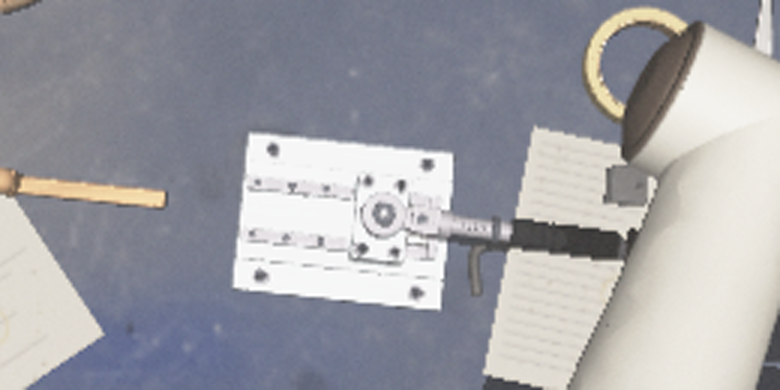

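View pics/z17.png

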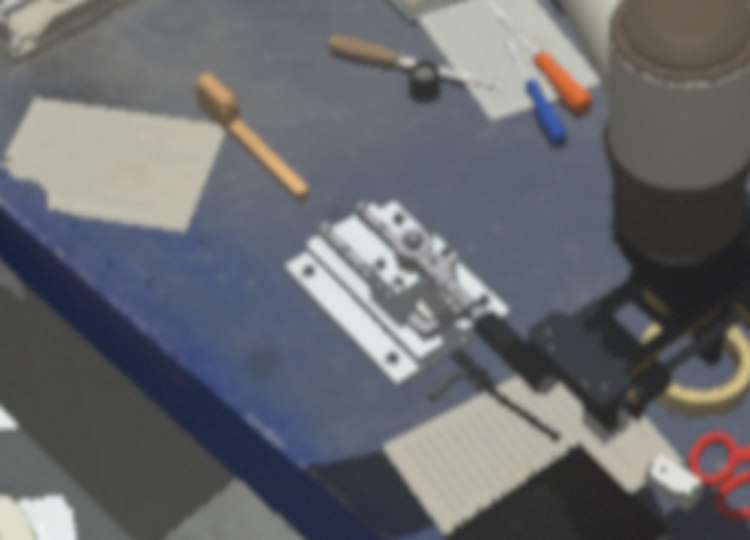

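The top view shows the wrench at rest, pointing right with its grip at (570,240). The stick lies flat and clear of the jig, with its tip at (165,198). The channel is empty up to the bridge and the robot is touching nothing, so I'm handing in.

Run:
```python
from h import *
print(manip.job_done())
```

```text
the job is handed in; nothing more can be done
None
```

I fed the block home with the push stick, laid the stick back on the bench clear of the jig, tightened the clamp past its click and let go. I handed the job in after about 28 s of the 64 s allowed.

- **Block:** The push force rose to 8 N with the stick's tip about where a fully home block would put it. The top view after that showed no gap at the end stop.
- **Stick:** It lies flat on the bench to the left of the jig, its tip about 60 mm from the jig's foot.
- **Clamp:** The clamp came tight after roughly 55° of clockwise turn. Resistance peaked at 11.7 N, then fell to about 5 N as the handle gave. After release the force read zero and the handle sprang back.
- **Other things:** The loupe, cube, small block and hex key looked unmoved in the last pictures. The arm partly hid the cube in the top view.

Checks that disagreed:
- **First grasp missed:** The real fingertips sit about 30 mm above the reported TCP, so the fingers closed on the rounded top of the grip and slid off. The stick did not move, and going lower fixed it.
- **Less certain past the click:** The handle went about 14 mm past the tight point by the TCP. The tool had leaned about 5.7° while pushing, so the true travel could be up to about 18 mm. Both figures lie between the click at 6 mm and the fault at 22 mm, but the upper margin is smaller than I had aimed for.

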